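# Stand up the toppled insulator and uncap its stud

### The job

The tall ceramic insulator has been knocked over on the ledge. Stand it upright on its square foot in the middle of the flat rubber pad, cap still on, setting it down gently (brittle ceramic: no drop, no hard push), and let go of it; then lift the loose cap off its stud and set it, open end down, in the recess of the wooden block. Leave the insulator standing, and leave the orange bin, the small spool insulator and the aluminium angle where they are.

Things in the scene. Friction and masses are not known exactly. Their poses are not given: they have to be found in the camera images.
- insulator: White ceramic post insulator, 134 mm long, 0.4 kg, lying on its side, top roughly towards the robot, axis 30 mm above the ledge. Origin: centre of its foot's underside; +x along its axis, foot to stud. Steel foot 60 x 60 x 10 mm (sides along y, z); three round sheds, diameter 60 mm, up to x = 67; plain neck, diameter 32 mm, x = 70 to 116; brass stud, diameter 16 mm, x = 116 to 134 mm.
- neck (a point): Point on the insulator's axis at the middle of the plain neck, 95 mm above the underside of its foot.
- shoulder (a point): Centre of the insulator's shoulder (top of the neck, root of the stud), 116 mm above the underside of its foot; the cap's open rim rests here when the insulator stands.
- cap: Round grey plastic cap, 30 mm outside diameter, 30 mm high, about 20 g, loose on the stud: a blind bore of 19 mm diameter, 22 mm deep, over the 16 mm stud. Origin: centre of its open rim; +x points to its closed end.
- pad: Flat black rubber pad fixed to the ledge, 130 x 130 mm, 6 mm thick. Origin: centre of its underside; x and y along its sides, z up.
- holder: Wooden block fixed to the ledge, 90 x 90 mm, 20 mm high, with a square recess 47 x 47 mm, 8 mm deep, in the middle of its top. Origin: centre of its underside; x and y along its sides, z up; the recess floor is at z = 12 mm.
- bin: Open orange plastic parts bin, 120 x 180 mm, 85 mm high; bystander. Origin: centre of its underside.
- spool: Small white ceramic spool insulator standing upright, 52 mm diameter, 58 mm high; bystander. Origin: centre of its underside.
- angle: Aluminium angle piece lying flat, 30 x 140 mm, 30 mm high; bystander. Origin: centre of its underside, long side along its y.
Mind the look-alikes: they are no part of the job. What is meant by the cap is not red, and is the smaller of those in its own colour.

How it is judged (in metres and radians):
On the way:
1. the insulator stands upright on the rubber pad, released, with its cap still on the stud (angle between insulator's own x axis and vertical below 0.06 rad and x of insulator in the frame of pad between -0.027 and 0.027 m and y of insulator in the frame of pad between -0.027 and 0.027 m and z of insulator in the frame of pad between 0.003 and 0.009 m and distance between cap and shoulder below 0.006 m and contact force between the fingers and insulator below 0.1 N and contact force between the fingers and cap below 0.1 N and linear speed of insulator below 0.02 m/s), for 0.3 s.
At the end, for the whole second after the job is handed in: The insulator stands on the pad (tilt under 0.06 rad, foot centre within 27 mm of the pad's centre along each side, foot down on it); the cap sits open end down in the recess (tilt under 0.1 rad, within 12 mm of its centre along each side, rim within 3 mm of its floor); both at rest (angle between insulator's own x axis and vertical below 0.06 rad and x of insulator in the frame of pad between -0.027 and 0.027 m and y of insulator in the frame of pad between -0.027 and 0.027 m and z of insulator in the frame of pad between 0.003 and 0.009 m and linear speed of each of insulator, cap below 0.02 m/s and angle between cap's own x axis and vertical below 0.1 rad and x of cap in the frame of holder between -0.012 and 0.012 m and y of cap in the frame of holder between -0.012 and 0.012 m and z of cap in the frame of holder between 0.009 and 0.015 m); the robot touches nothing.
It fails at once if the insulator is rammed or dropped: contact force on the pad above 40 N (contact force between insulator and pad above 40 N).
It fails at once if the orange bin is shifted by more than 20 mm (distance of bin from where it was at the start of the episode above 0.02 m).
It fails at once if the spool insulator is shifted by more than 20 mm or tipped (distance of spool from where it was at the start of the episode above 0.02 m or angle between spool's own z axis and vertical above 0.3 rad).
It fails at once if the aluminium angle is shifted by more than 20 mm (distance of angle from where it was at the start of the episode above 0.02 m).
It also fails if it takes over 61 s, if anything falls off the work surface, if the arm or the gripper's body presses on something with over 40 N, if the wrist force passes 120 N, or if a joint passes its speed limit or range.

### The arm

A 6-joint arm with a two-finger parallel gripper is mounted at the origin on the work surface. World frame = base frame: x ahead of the robot, y to its left, z up, the work surface at z = 0. Lengths are in m, angles in degrees, forces in N, time in s.
With the tool pointing down it reaches from about 0.25 to 0.725 m from the base axis. Payload 9.7 kg.
Tool frame: the origin (TCP) lies between the finger pads; the fingertips stand bot.tcp_to_tips ahead of it and the grasp point (between the pads) lies 2 mm behind it (bot.tcp_to_tips is the distance from the TCP to the fingertips, in m); z points along the fingers, y is the line along which they close (so a half turn about z gives the same grasp; the last joint's range is limited). The gripper opens to 85 mm and grips with 20 to 120 N. Pads are 22 mm wide; open, the fingers measure 114 mm over their backs; the gripper's body (76 mm by 85 mm) begins 54 mm behind the grasp point. The pads swing forward as they close: fully open they stand 13 mm farther back than shut.
Start: joints at [-66.406, 4.979, 10.078, 95.1, 0, 90], TCP at [0.22, -0.504, 0.248] pointing down, gripper open.
Joint ranges: [-179.16, 179.16], [-48.56, 103.87], [-65.8, 70.77], [-126.05, 130.52], [-82.76, 87.17], [-180, 180]. Speed limits (degrees/s): [127.2, 127.2, 147.25, 180, 180, 180].

### API

Orientations are given as [roll, pitch, yaw] about the fixed x, y, z axes, in that order (R = Rz(yaw) Ry(pitch) Rx(roll)).
In Python, from workcell import sensors, camera, camera_params, bot gives the robot as it stands.
- The arm moves only by the tool apply_moves, never from a script. Its argument "motion" is a list of rows, each an object with "jaw": the opening, from -1 (shut) to 1 (fully open); "xyz": the shift along the tool's x, y, z in mm, a list of three; "twist": the turn about the tool's z in rad. A call has 1 to 5 rows; each row is the pose to reach, as a shift and turn from the pose commanded when the call began, along the tool's axes at that moment; what a row does not reach only later rows make up. A row lasts 1/8 s, in which the tool goes at most 62.5 mm and 10.7 degrees, less where a joint would pass 70% of its speed; a pose out of reach is approached as far as the arm can. A call with a gripper value outside its range is refused whole. The fingers move at their own pace and stop on an object; "grip_force" is the grip in N (left out, the last holds). Time passes only in rows, so rows that repeat a pose let the fingers close. It gives the time, the measured TCP pose, the force, the opening and the grip force at its end, in the units of the state.
- sensors.get_obs(): the state, without advancing time (a new reading comes with each control period).
- camera(name): name is "scene" or "top"; returns (picture, depth): 480x640x3 uint8, red, green, blue; 480x640 float32, m along the optical axis (not along the pixel's ray), 0 where there is no reading.
- camera_params(name): a dict with "mtx" (3x3 intrinsics, pixels), "k1" (the pictures are not rectified: a ray, as slopes to the right and down, at radius r is drawn at 1 + k1 r^2 times it, then the intrinsics apply), "rvec" (rotation vector, rad) and "tvec" (3), from world to camera coordinates, as OpenCV has them. Camera axes: x right, y down, z forward; pixel columns grow to the right and rows downward; lengths in m; the calibration is good to about 2 mm. A picture is of the moment at which its call begins. camera_params takes no time and is no camera call.
- bot.job_done(): hands the job in; it is judged then, once.
The state is a dict: "time": time; "q": joint angles; "qd": joint speeds; "joint_efforts": joint torques, N m; "ee_pos": TCP position; "tcp_rot": TCP orientation; "wrist_force": force on the tool from outside, world axes, zero at the start; "torque": the same for the moment, N m; "opening": finger opening in m; "grasp_force": force on a finger pad.
Only numpy, scipy, OpenCV 4.12 (cv2) and the standard library are available. Lean on these libraries where they do the work, as an engineer would, in place of code of your own. Each camera call takes 0.05 s, during which the arm holds its last target. There are 200 camera calls.

## Working session

There is one attempt and no reset: what is moved stays moved. The work goes in short steps, Python scripts to look and compute and a tool call to move; the robot and the scene stay as the last step left them, time stands still between calls to the robot, and variables do not carry over. Pictures are saved under pics/ and viewed, at most 10 in all, crops included, and the job is handed in when it is done.

Besides the shell and the picture viewer there is one more tool, called after "Call:" as a command line: name --argument value ..., lists and objects as JSON in quotes. apply_moves: Moves the arm, as the interface text tells. Its arguments: {"type":"object","properties":{"motion":{"type":"array","items":{"type":"object","properties":{"jaw":{"type":"number"},"xyz":{"type":"array","items":{"type":"number"}},"twist":{"type":"number"}}}},"grip_force":{"type":"number"}},"required":["motion"]}

```bash
ls; mkdir -p pics; python3 - <<'E'
from workcell import sensors, camera, camera_params, bot
import cv2,numpy as np
o=sensors.get_obs();print(o,bot.tcp_to_tips)
for n in("scene","top"):
    im,d=camera(n);cv2.imwrite(f"pics/{n}0.png",im[:,:,::-1]);np.savez(f"{n}0.npz",im=im,d=d)
    p=camera_params(n);print(n,p)
E
```

```text
pics
{'time': 0.0, 'q': array([-6.64066823e+01,  5.01142892e+00,  1.00335842e+01,  9.50992395e+01,
       -1.12600065e-03,  9.00013687e+01]), 'qd': array([-0.0650306 ,  0.06783668, -0.07301264, -0.00399958, -0.0559614 ,
       -0.03458732]), 'joint_efforts': array([-1.86838472e-03, -5.20390141e+01,  4.64801824e+01,  1.62228296e-02,
        2.92328286e-05, -1.58858705e-05]), 'ee_pos': array([ 0.2200447 , -0.50383573,  0.24757211]), 'tcp_rot': array([-1.79922916e+02,  1.12784103e-03,  2.35919505e+01]), 'wrist_force': array([ 0.06960173,  0.16264521, -0.70636785]), 'torque': array([-0.01403397,  0.03769522, -0.00321769]), 'grasp_force': 0.0, 'opening': 0.08551246336666236} 0.017
scene {'mtx': array([[555.94598112,   0.        , 316.40644857],
       [  0.        , 555.94598112, 233.4965625 ],
       [  0.        ,   0.        ,   1.        ]]), 'k1': -0.17593928355232735, 'rvec': array([ 1.68967206,  2.07830551, -0.64037008]), 'tvec': array([ 0.11844436, -0.46188793,  1.41390092])}
top {'mtx': array([[438.3013703 ,   0.        , 319.98993892],
       [  0.        , 438.3013703 , 243.61341058],
       [  0.        ,   0.        ,   1.        ]]), 'k1': 0.0310671376279964, 'rvec': array([ 2.13518693, -2.19639411,  0.08994123]), 'tvec': array([-0.0020169 ,  0.61086587,  0.75771349])}
```

View pics/scene0.png

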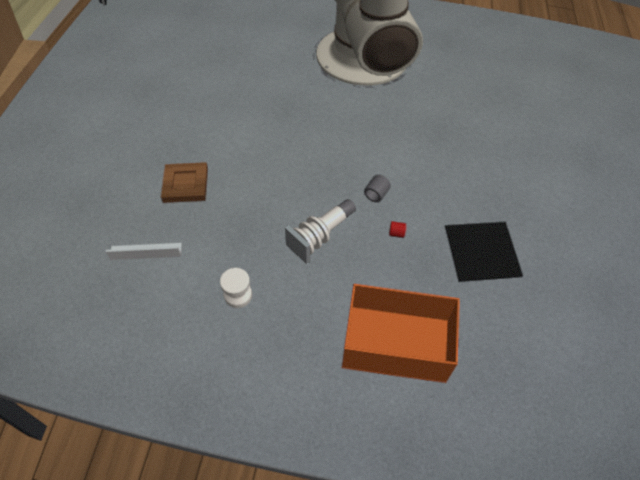

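View pics/top0.png

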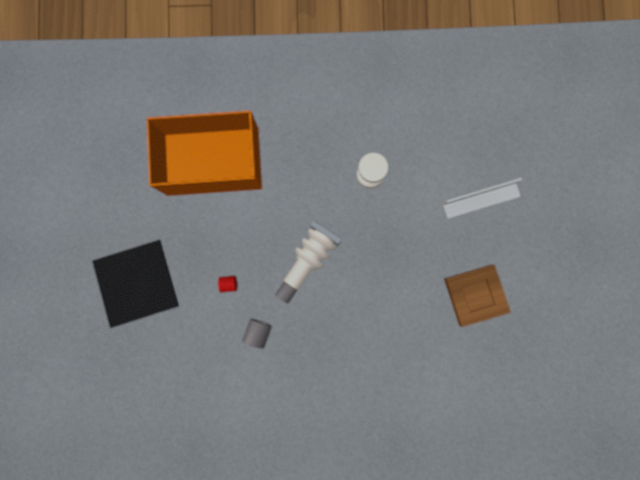

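The scene view shows the lying insulator (foot at 298,243, cap at 347,207), the pad (483,251), the wooden block (185,182), the big grey cap decoy (377,188), the red decoy (398,229), the bin (403,333), the spool (236,287) and the angle (145,250). The top view has the insulator foot at (326,232), its cap at (286,292), the pad at (136,283) and the block at (477,295). Next I measure these.

```bash
cat >h.py <<'E'
import cv2,numpy as np
from workcell import sensors,camera,camera_params,bot
def rays(n,uv):
    p=camera_params(n);uv=np.atleast_2d(np.asarray(uv,float)); K=p["mtx"]
    x=cv2.undistortPoints(uv[:,None],K,np.array([p["k1"],0,0,0,0.]))[:,0]
    R=cv2.Rodrigues(p["rvec"])[0]
    d=np.c_[x,np.ones(len(x))]@R   # world dirs per unit depth
    return -R.T@p["tvec"],d
def onplane(n,uv,z):
    c,d=rays(n,uv); return c+d*((z-c[2])/d[:,2:])
def cloud(n,d,mask):
    v,u=np.nonzero(mask&(d>0)); c,r=rays(n,np.c_[u,v]); return c+r*d[v,u][:,None],np.c_[u,v]
def biggest(m,near=None):
    n,l,s,c=cv2.connectedComponentsWithStats(m.astype(np.uint8))
    k=1+np.argmax(s[1:,4]) if near is None else 1+np.argmin(np.hypot(*(c[1:]-near).T)+1e3*(s[1:,4]<60))
    return l==k
E
python3 - <<'E'
from h import *
f=lambda a:np.round(np.asarray(a),4).tolist()
S={n:np.load(n+"0.npz") for n in("top","scene")}
near=dict(top=dict(pad=(136,283),holder=(477,295),ins=(315,245),cap=(286,292),bin=(203,155),spool=(373,170),angle=(484,200),red=(227,284),dec=(257,333)),
 scene=dict(pad=(483,251),holder=(185,182),ins=(315,230),cap=(347,207),bin=(403,333),spool=(236,287),angle=(145,250),red=(398,229),dec=(377,188)))
for n,s in S.items():
    im,d=s["im"],s["d"]; h=cv2.cvtColor(im,cv2.COLOR_RGB2HSV).astype(int);V=h[...,2];Sa=h[...,1];H=h[...,0]
    yy,xx=np.mgrid[:480,:640]
    print(n,"cam",f(rays(n,[(320,240)])[0]), "cap px",im[near[n]["cap"][1],near[n]["cap"][0]],"tbl",im[400,300])
    pad=biggest(V<45,near[n]["pad"])
    c=cv2.minAreaRect(cv2.findContours(pad.astype(np.uint8),0,1)[0][0]) 
    q=cv2.approxPolyDP(max(cv2.findContours(pad.astype(np.uint8),0,1)[0],key=len),8,True)[:,0]
    P=onplane(n,q,.006);print("pad",q.tolist(),f(P[:,:2]),"mean",f(P.mean(0)))
    hb=(Sa>90)&(H<20)&(V<190)&(np.hypot(xx-near[n]["holder"][0],yy-near[n]["holder"][1])<45)
    hp,_=cloud(n,d,biggest(hb)); t=hp[hp[:,2]>.014]
    print("holder",len(hp),f(np.percentile(hp[:,2],[5,50,95])),f(cv2.minAreaRect(t[:,:2].astype(np.float32)*1000)[0]),cv2.minAreaRect(t[:,:2].astype(np.float32)*1000)[1:])
    ic=near[n]["ins"]
    allp,uv=cloud(n,d,np.hypot(xx-ic[0],yy-ic[1])<75)
    for nm in("ins","cap","bin","spool","angle","red","dec"):
        a=near[n][nm];r=90 if nm=="bin" else 45 if nm!="ins" else 70
        if nm=="cap":r=22
        g,_=cloud(n,d,np.hypot(xx-a[0],yy-a[1])<r); g=g[g[:,2]>.012]
        if nm in("ins","cap"): np.save(f"{n}_{nm}.npy",g)
        if len(g): print(nm,len(g),f(g.min(0)),f(g.max(0)),f(g.mean(0)))
E
```

```text
top cam [0.535, -0.0284, 0.8126] cap px [111 107 110] tbl [125 129 133]
pad [[159, 241], [94, 261], [111, 325], [177, 304]] [[0.6263, 0.2789], [0.5927, 0.3977], [0.4755, 0.3642], [0.5096, 0.2451]] mean [0.551, 0.3215, 0.006]
holder 2605 [0.0101, 0.0187, 0.0215] [511.7281, -297.4199] ((88.52238464355469, 89.60308837890625), 15.060240745544434)
ins 1937 [0.5066, -0.0544, 0.0125] [0.6493, 0.0646, 0.0625] [0.5817, 0.0038, 0.047]
cap 526 [0.5066, 0.011, 0.0267] [0.5628, 0.0646, 0.0482] [0.5357, 0.0371, 0.0408]
bin 4434 [0.7115, 0.0881, 0.012] [0.8384, 0.2734, 0.0882] [0.7814, 0.191, 0.056]
spool 809 [0.7153, -0.1427, 0.0122] [0.7657, -0.0913, 0.062] [0.7375, -0.1156, 0.0515]
angle 253 [0.6789, -0.3839, 0.0121] [0.7182, -0.2484, 0.0333] [0.698, -0.3152, 0.0269]
red 315 [0.4715, 0.1019, 0.0121] [0.5593, 0.1668, 0.0367] [0.5389, 0.1464, 0.0257]
dec 650 [0.431, 0.04, 0.0121] [0.5248, 0.1234, 0.045] [0.4616, 0.0922, 0.0365]
scene cam [1.1868, 0.1129, 0.8973] cap px [115 114 116] tbl [119 122 126]
pad [[504, 223], [446, 226], [459, 280], [521, 275]] [[0.4748, 0.365], [0.5077, 0.2471], [0.6276, 0.2804], [0.5926, 0.3997]] mean [0.5507, 0.3231, 0.006]
holder 1604 [0.0093, 0.0197, 0.0234] [512.509, -296.8977] ((92.91867065429688, 90.03204345703125), 15.03235912322998)
ins 1880 [0.4535, -0.0555, 0.012] [0.7293, 0.1047, 0.0881] [0.592, 0.0058, 0.0442]
cap 447 [0.5094, 0.0109, 0.024] [0.5725, 0.0636, 0.0503] [0.5429, 0.0385, 0.0413]
bin 5100 [0.6175, 0.0888, 0.012] [0.841, 0.2876, 0.089] [0.7751, 0.1887, 0.0552]
spool 910 [0.7165, -0.1409, 0.012] [0.7689, -0.09, 0.0628] [0.747, -0.1126, 0.0474]
angle 515 [0.678, -0.3834, 0.0121] [0.7207, -0.2481, 0.0359] [0.7004, -0.3132, 0.0235]
red 364 [0.444, 0.0829, 0.0125] [0.5596, 0.1677, 0.0437] [0.5197, 0.136, 0.0269]
dec 785 [0.4289, 0.0267, 0.0121] [0.5559, 0.1638, 0.0491] [0.4924, 0.089, 0.0358]
```

```bash
python3 - <<'E'
from h import *
from scipy.optimize import least_squares
g=np.load("top_ins.npy"); g=g[(g[:,0]>.5)]
vx,vy,x0,y0=cv2.fitLine(g[:,:2].astype(np.float32),cv2.DIST_HUBER,0,.001,.001).ravel()
a=np.array([vx,vy]); a*= -np.sign(a[0])  # foot->top
for it in range(2):
    o=np.array([x0,y0]); s=(g[:,:2]-o)@a; L=(g[:,:2]-o)@[-a[1],a[0]]
    print("dir deg",np.degrees(np.arctan2(a[1],a[0])),"s",s.min(),s.max())
    for b in np.arange(-.08,.09,.008):
        m=(s>=b)&(s<b+.008)
        if m.any(): print(round(b,3),m.sum(),"lat",np.round([L[m].min(),L[m].max()],4),"zmax",round(g[m,2].max(),4),"xy", np.round(o+a*(b+.004)+np.array([-a[1],a[0]])*(L[m].min()+L[m].max())/2,4))
    break
E
```

```text
dir deg 144.03018 s -0.061990880389923037 0.0841543534231253
-0.064 117 lat [-0.0305  0.0286] zmax 0.0625 xy [ 0.6308 -0.0307]
-0.056 163 lat [-0.0315  0.0286] zmax 0.0621 xy [ 0.6246 -0.0256]
-0.048 153 lat [-0.0305  0.0284] zmax 0.0612 xy [ 0.6179 -0.0212]
-0.04 124 lat [-0.0261  0.0236] zmax 0.0561 xy [ 0.6115 -0.0164]
-0.032 120 lat [-0.0314  0.0286] zmax 0.0607 xy [ 0.6051 -0.0116]
-0.024 140 lat [-0.0294  0.0282] zmax 0.0603 xy [ 0.5982 -0.0075]
-0.016 100 lat [-0.0207  0.028 ] zmax 0.0546 xy [ 0.5892 -0.0062]
-0.008 152 lat [-0.0304  0.0289] zmax 0.0615 xy [0.5853 0.002 ]
-0.0 114 lat [-0.0243  0.0214] zmax 0.0553 xy [0.5793 0.0073]
0.008 80 lat [-0.0163  0.0147] zmax 0.0476 xy [0.5724 0.0115]
0.016 81 lat [-0.016   0.0149] zmax 0.048 xy [0.5658 0.0159]
0.024 84 lat [-0.0166  0.0149] zmax 0.048 xy [0.5595 0.0209]
0.032 81 lat [-0.0163  0.0151] zmax 0.0482 xy [0.5529 0.0254]
0.04 83 lat [-0.0163  0.0152] zmax 0.0482 xy [0.5464 0.0301]
0.048 79 lat [-0.0163  0.0144] zmax 0.0468 xy [0.5401 0.0351]
0.056 74 lat [-0.0151  0.0135] zmax 0.0463 xy [0.5336 0.0396]
0.064 78 lat [-0.0152  0.0138] zmax 0.0458 xy [0.527  0.0443]
0.072 76 lat [-0.0148  0.0139] zmax 0.045 xy [0.5204 0.0488]
0.08 38 lat [-0.0148  0.0137] zmax 0.0449 xy [0.514  0.0536]
```

```bash
cat >>h.py <<'E'
def go(x,y,z,yaw=None):
    o=sensors.get_obs();p=o["ee_pos"];w=np.radians(o["tcp_rot"][2]);D=np.array([x,y,z])-p
    c,s=np.cos(w),np.sin(w)
    print("t",round(o["time"],2),"p",np.round(p,4),"yaw",round(o["tcp_rot"][2],2),"op",round(o["opening"],4))
    print("shift mm",np.round([1e3*(D[0]*c+D[1]*s),1e3*(D[0]*s-D[1]*c),-1e3*D[2]],1),"norm",round(1e3*np.linalg.norm(D)),
     "twist",None if yaw is None else round(-np.radians((yaw-o["tcp_rot"][2]+180)%360-180),4))
E
python3 -c "from h import *;go(.5513,.0266,.13,-35.97)"
```

```text
t 0.1 p [ 0.2201 -0.5038  0.2477] yaw 23.59 op 0.0852
shift mm [ 515.8 -353.5  117.7] norm 636 twist 1.0396
```

Call:
apply_moves --motion '[{"xyz": [50,-34,10],"twist": 0.17},{"xyz": [100,-68,20],"twist": 0.34},{"xyz": [150,-102,30],"twist": 0.51},{"xyz": [200,-136,40],"twist": 0.68},{"xyz": [250,-170,50],"twist": 0.85}]'

```text
validation failed for argument at $.mo...
```

```bash
python3 -c "from h import *;go(.5513,.0266,.13,-35.97)"
```

```text
t 0.1 p [ 0.2201 -0.5038  0.2477] yaw 23.59 op 0.0852
shift mm [ 515.8 -353.5  117.7] norm 636 twist 1.0396
```

Probably every row needs a `jaw` value.

Call:
apply_moves --motion '[{"jaw": 1,"xyz": [50,-34,10],"twist": 0.17},{"jaw": 1,"xyz": [100,-68,20],"twist": 0.34},{"jaw": 1,"xyz": [150,-102,30],"twist": 0.51},{"jaw": 1,"xyz": [200,-136,40],"twist": 0.68},{"jaw": 1,"xyz": [250,-170,50],"twist": 0.85}]' --grip_force 20

```text
time: 0.72
ee_pos: [0.3734, -0.2608, 0.2006]
tcp_rot: [-180.0, 0.0, -23.7]
wrist_force: [0.2, -0.5, -1.0]
opening: 0.0853
grasp_force: 0.0
```

```bash
python3 -c "from h import *;go(.5513,.0266,.13,-35.97)"
```

```text
t 0.72 p [ 0.3734 -0.2608  0.2006] yaw -23.73 op 0.0853
shift mm [  47.2 -334.7   70.6] norm 345 twist 0.2137
```

Call:
apply_moves --motion '[{"jaw": 1,"xyz": [6,-58,12],"twist": 0.1},{"jaw": 1,"xyz": [13,-116,25],"twist": 0.1895},{"jaw": 1,"xyz": [20,-174,37],"twist": 0.1895},{"jaw": 1,"xyz": [27,-230,50],"twist": 0.1895},{"jaw": 1,"xyz": [33,-286,62],"twist": 0.1895}]'

```text
time: 1.35
ee_pos: [0.4003, -0.2161, 0.1568]
tcp_rot: [-177.4, 0.1, -29.9]
wrist_force: [-0.1, -0.2, -0.3]
opening: 0.0855
grasp_force: 0.0
```

Call:
apply_moves --motion '[{"jaw": 1,"xyz": [0,-35,8],"twist": 0},{"jaw": 1,"xyz": [0,-35,8],"twist": 0},{"jaw": 1,"xyz": [0,-35,8],"twist": 0}]'

```text
time: 1.72
ee_pos: [0.4086, -0.2023, 0.1508]
tcp_rot: [-176.5, 0.1, -28.3]
wrist_force: [-0.5, -0.2, 0.7]
opening: 0.0855
grasp_force: 0.0
```

```bash
python3 -c "from h import *;go(.5513,.0266,.028,-35.97)"
```

```text
t 1.73 p [ 0.4086 -0.2023  0.1508] yaw -28.32 op 0.0855
shift mm [  17.  -269.2  122.8] norm 296 twist 0.1334
```

```bash
python3 -c "
from h import *
o=sensors.get_obs();print(np.round(o['q'],1),np.round(o['qd'],1),np.round(o['tcp_rot'],2))"
```

```text
[-28.4  -8.7 -14.1  84.7   3.5 179.9] [-0.4 -0.1  0.2  0.1 -0.   0. ] [-1.7653e+02  1.0000e-01 -2.8320e+01]
```

Call:
apply_moves --motion '[{"jaw": 1,"xyz": [0,0,0],"twist": -0.18},{"jaw": 1,"xyz": [0,-30,0],"twist": -0.36},{"jaw": 1,"xyz": [5,-70,0],"twist": -0.54},{"jaw": 1,"xyz": [10,-110,0],"twist": -0.72},{"jaw": 1,"xyz": [10,-150,0],"twist": -0.9}]'

```text
time: 2.35
ee_pos: [0.4892, -0.0744, 0.1602]
tcp_rot: [-177.8, -2.7, 23.5]
wrist_force: [0.3, -0.9, -0.5]
opening: 0.0852
grasp_force: 0.0
```

Call:
apply_moves --motion '[{"jaw": 1,"xyz": [0,0,0],"twist": -0.18},{"jaw": 1,"xyz": [0,0,0],"twist": -0.36},{"jaw": 1,"xyz": [0,0,0],"twist": -0.54},{"jaw": 1,"xyz": [0,0,0],"twist": -0.72},{"jaw": 1,"xyz": [0,0,0],"twist": -0.9}]'

```text
time: 2.98
ee_pos: [0.4885, -0.0755, 0.1601]
tcp_rot: [179.3, -3.4, 75.1]
wrist_force: [0.5, 0.7, 0.2]
opening: 0.0853
grasp_force: 0.0
```

Call:
apply_moves --motion '[{"jaw": 1,"xyz": [0,0,0],"twist": -0.18},{"jaw": 1,"xyz": [0,0,0],"twist": -0.36},{"jaw": 1,"xyz": [0,0,0],"twist": -0.54},{"jaw": 1,"xyz": [0,0,0],"twist": -0.72},{"jaw": 1,"xyz": [0,0,0],"twist": -0.9}]'

```text
time: 3.6
ee_pos: [0.4885, -0.0755, 0.1601]
tcp_rot: [176.9, -1.5, 126.7]
wrist_force: [-0.9, 1.0, -0.2]
opening: 0.0855
grasp_force: 0.0
```

Call:
apply_moves --motion '[{"jaw": 1,"xyz": [0,0,0],"twist": -0.18},{"jaw": 1,"xyz": [0,0,0],"twist": -0.18},{"jaw": 1,"xyz": [0,0,0],"twist": -0.18}]'

```text
time: 3.98
ee_pos: [0.4885, -0.0754, 0.1599]
tcp_rot: [176.7, -1.0, 136.5]
wrist_force: [-0.4, 0.0, -0.3]
opening: 0.086
grasp_force: 0.0
```

```bash
python3 -c "
from h import *
go(.5513,.0266,.13,144.03)
o=sensors.get_obs();print(np.round(o['q'],1),np.round(o['tcp_rot'],2))"
```

```text
t 3.98 p [ 0.4885 -0.0754  0.1599] yaw 136.46 op 0.086
shift mm [ 24.7 117.2  29.9] norm 123 twist -0.1321
[-10.6  -4.5  -9.3  84.3   3.3  33. ] [176.67  -1.   136.46]
```

The last joint hit its +180° limit, which left the tool tilted by 3.5°. I'll turn to the opposite limit, where the same effect should act the other way and take the tilt out.

Call:
apply_moves --motion '[{"jaw": 1,"xyz": [0,0,0],"twist": -0.186},{"jaw": 1,"xyz": [0,0,0],"twist": -0.372},{"jaw": 1,"xyz": [0,0,0],"twist": -0.558},{"jaw": 1,"xyz": [0,0,0],"twist": -0.744},{"jaw": 1,"xyz": [0,0,0],"twist": -0.93}]'

```text
time: 4.6
ee_pos: [0.4884, -0.0754, 0.1598]
tcp_rot: [177.2, 2.1, -169.9]
wrist_force: [0.4, 0.0, -0.3]
opening: 0.0855
grasp_force: 0.0
```

Call:
apply_moves --motion '[{"jaw": 1,"xyz": [0,0,0],"twist": -0.186},{"jaw": 1,"xyz": [0,0,0],"twist": -0.372},{"jaw": 1,"xyz": [0,0,0],"twist": -0.558},{"jaw": 1,"xyz": [0,0,0],"twist": -0.744},{"jaw": 1,"xyz": [0,0,0],"twist": -0.93}]'

```text
time: 5.22
ee_pos: [0.4884, -0.0754, 0.1598]
tcp_rot: [180.0, 3.5, -116.6]
wrist_force: [0.5, -0.2, -0.8]
opening: 0.0852
grasp_force: 0.0
```

Call:
apply_moves --motion '[{"jaw": 1,"xyz": [0,0,0],"twist": -0.186},{"jaw": 1,"xyz": [0,0,0],"twist": -0.372},{"jaw": 1,"xyz": [0,0,0],"twist": -0.558},{"jaw": 1,"xyz": [0,0,0],"twist": -0.744},{"jaw": 1,"xyz": [0,0,0],"twist": -0.93}]'

```text
time: 5.85
ee_pos: [0.4884, -0.0754, 0.1598]
tcp_rot: [-177.2, 2.1, -63.3]
wrist_force: [-0.7, -0.1, 0.6]
opening: 0.0854
grasp_force: 0.0
```

Call:
apply_moves --motion '[{"jaw": 1,"xyz": [0,0,0],"twist": -0.186},{"jaw": 1,"xyz": [0,0,0],"twist": -0.372},{"jaw": 1,"xyz": [0,0,0],"twist": -0.558},{"jaw": 1,"xyz": [0,0,0],"twist": -0.744},{"jaw": 1,"xyz": [0,0,0],"twist": -0.93}]'

```text
time: 6.48
ee_pos: [0.4888, -0.0736, 0.1598]
tcp_rot: [-176.7, -1.0, -10.3]
wrist_force: [-0.4, 0.4, 0.8]
opening: 0.0855
grasp_force: 0.0
```

```bash
python3 -c "
from h import *
go(.5513,.0266,.13,144.03)
o=sensors.get_obs();print(np.round(o['q'],1),np.round(o['tcp_rot'],2))"
```

```text
t 6.47 p [ 0.4888 -0.0736  0.1598] yaw -10.32 op 0.0855
shift mm [  43.6 -109.8   29.8] norm 122 twist -2.6939
[ -10.3   -4.5   -9.3   84.2    3.3 -180. ] [-176.75   -0.99  -10.32]
```

Call:
apply_moves --motion '[{"jaw": 1,"xyz": [0,0,0],"twist": -0.15},{"jaw": 1,"xyz": [0,0,0],"twist": -0.15},{"jaw": 1,"xyz": [0,0,0],"twist": -0.15}]'

```text
time: 6.85
ee_pos: [0.492, -0.0343, 0.1598]
tcp_rot: [-178.5, -1.4, -4.9]
wrist_force: [0.6, 0.1, -0.3]
opening: 0.0856
grasp_force: 0.0
```

```bash
python3 -c "
from h import *
go(.5513,.0266,.13,144.03)
o=sensors.get_obs();print(np.round(o['q'],1),np.round(o['tcp_rot'],2))"
```

```text
t 6.85 p [ 0.492  -0.0343  0.1598] yaw -4.94 op 0.0856
shift mm [ 53.8 -65.7  29.8] norm 90 twist -2.6
[  -4.8   -5.1   -9.8   83.9    1.5 -179.8] [-178.51   -1.41   -4.94]
```

Call:
apply_moves --motion '[{"jaw": 1,"xyz": [0,0,0],"twist": -0.13},{"jaw": 1,"xyz": [0,0,0],"twist": -0.13},{"jaw": 1,"xyz": [0,0,0],"twist": -0.13}]'

```text
time: 7.22
ee_pos: [0.4921, -0.0008, 0.1598]
tcp_rot: [179.9, -1.6, -0.1]
wrist_force: [0.6, -0.2, 0.2]
opening: 0.0852
grasp_force: 0.0
```

```bash
python3 -c "
from h import *
go(.5513,.0266,.13,144.03)
o=sensors.get_obs();print(np.round(o['q'],1),np.round(o['tcp_rot'],2))"
```

```text
t 7.22 p [ 0.4921 -0.0008  0.1598] yaw -0.14 op 0.0852
shift mm [ 59.2 -27.6  29.8] norm 72 twist -2.5162
[-0.000e+00 -5.400e+00 -1.000e+01  8.380e+01 -1.000e-01 -1.799e+02] [ 1.7992e+02 -1.5600e+00 -1.4000e-01]
```

```bash
cat >>h.py <<'E'
from scipy.spatial.transform import Rotation as Ro
def go(x,y,z,yaw=None):
    o=sensors.get_obs();p=o["ee_pos"];R=Ro.from_euler("xyz",o["tcp_rot"],degrees=True).as_matrix();D=np.array([x,y,z])-p
    print("t",round(o["time"],2),"p",np.round(p,4),"rot",np.round(o["tcp_rot"],2),"op",round(o["opening"],4),"gf",round(o["grasp_force"],1),"q6",round(o["q"][5]))
    print("shift mm",np.round(1e3*R.T@D,1),"twist",None if yaw is None else round(-np.radians((yaw-o["tcp_rot"][2]+180)%360-180),4))
E
```

Call:
apply_moves --motion '[{"jaw": 1,"xyz": [30,-14,30],"twist": 0.18},{"jaw": 1,"xyz": [58,-27.5,60],"twist": 0.36},{"jaw": 1,"xyz": [58,-27.5,60],"twist": 0.54},{"jaw": 1,"xyz": [58,-27.5,60],"twist": 0.625},{"jaw": 1,"xyz": [58,-27.5,60],"twist": 0.625}]'

```text
time: 7.85
ee_pos: [0.5517, 0.0262, 0.1011]
tcp_rot: [-179.2, -1.3, -35.9]
wrist_force: [0.0, -0.4, -1.0]
opening: 0.0853
grasp_force: 0.0
```

```bash
python3 -c "
from h import *
go(.5513,.0266,.028,-35.97)"
```

```text
t 7.85 p [0.5517 0.0262 0.1011] rot [-179.17   -1.3   -35.94] op 0.0853 gf 0.0 q6 -141
shift mm [-2.3  1.  73.1] twist 0.0006
```

Call:
apply_moves --motion '[{"jaw": 1,"xyz": [-1,0.5,35],"twist": 0},{"jaw": 1,"xyz": [-2.3,1,65],"twist": 0},{"jaw": 1,"xyz": [-2.3,1,73],"twist": 0},{"jaw": 1,"xyz": [-2.3,1,73],"twist": 0}]'

```text
time: 8.35
ee_pos: [0.5513, 0.0273, 0.0286]
tcp_rot: [-179.2, -1.3, -35.8]
wrist_force: [-0.2, -0.2, -0.2]
opening: 0.0855
grasp_force: 0.0
```

Call:
apply_moves --motion '[{"jaw": -0.1,"xyz": [0,0,0],"twist": 0},{"jaw": -0.4,"xyz": [0,0,0],"twist": 0},{"jaw": -0.4,"xyz": [0,0,0],"twist": 0},{"jaw": -0.4,"xyz": [0,0,0],"twist": 0},{"jaw": -0.4,"xyz": [0,0,0],"twist": 0}]' --grip_force 20

```text
time: 8.98
ee_pos: [0.5513, 0.0277, 0.0286]
tcp_rot: [-179.1, -1.3, -35.8]
wrist_force: [-1.0, -0.5, 2.9]
opening: 0.0313
grasp_force: 21.5
```

```bash
python3 - <<'E'
from h import *
go(.5513,.0266,.028,-35.97);print(sensors.get_obs()["wrist_force"])
im,d=camera("scene");cv2.imwrite("pics/s1.png",cv2.resize(im[130:330,210:470,::-1],(780,600)))
E
```

```text
t 8.97 p [0.5513 0.0277 0.0286] rot [-179.14   -1.34  -35.85] op 0.0313 gf 21.5 q6 -141
shift mm [0.6 0.9 0.6] twist 0.0021
[-1.03626844 -0.48621861  2.85487154]
```

View pics/s1.png

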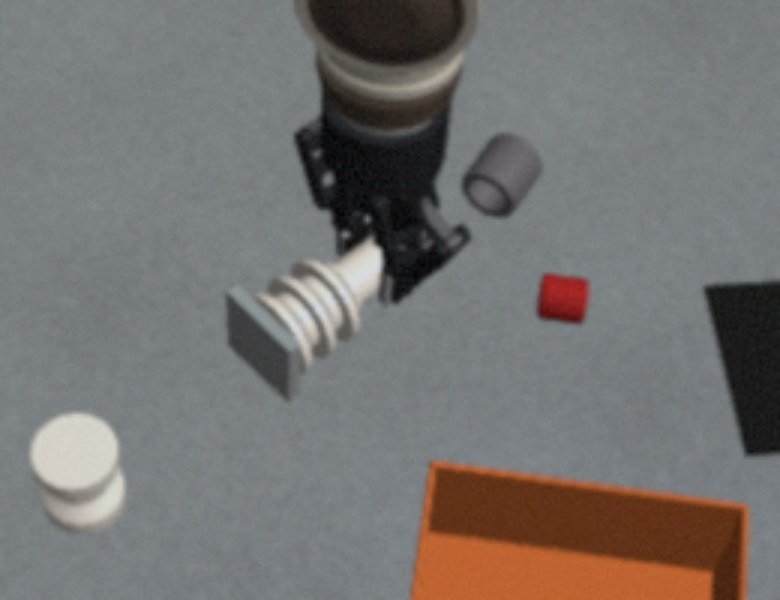

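Call:
apply_moves --motion '[{"jaw": -0.4,"xyz": [6.7,0,-17],"twist": 0},{"jaw": -0.4,"xyz": [16,0,-32],"twist": 0},{"jaw": -0.4,"xyz": [28,0,-45.5],"twist": 0},{"jaw": -0.4,"xyz": [42.5,0,-56.5],"twist": 0},{"jaw": -0.4,"xyz": [42.5,0,-56.5],"twist": 0}]'

```text
time: 9.65
ee_pos: [0.585, 0.0024, 0.0867]
tcp_rot: [-179.1, -1.4, -35.9]
wrist_force: [-1.0, 1.7, -0.4]
opening: 0.0313
grasp_force: 21.8
```

```bash
python3 - <<'E'
from h import *
go(.5513,.0266,.028,-35.97);print(sensors.get_obs()["wrist_force"])
im,d=camera("scene");cv2.imwrite("pics/s2.png",cv2.resize(im[130:330,210:470,::-1],(780,600)))
E
```

```text
t 9.65 p [0.585  0.0024 0.0867] rot [-179.11   -1.36  -35.89] op 0.0313 gf 21.8 q6 -144
shift mm [-42.9   1.   57.7] twist 0.0013
[-0.98350751  1.72668549 -0.35748233]
```

View pics/s2.png

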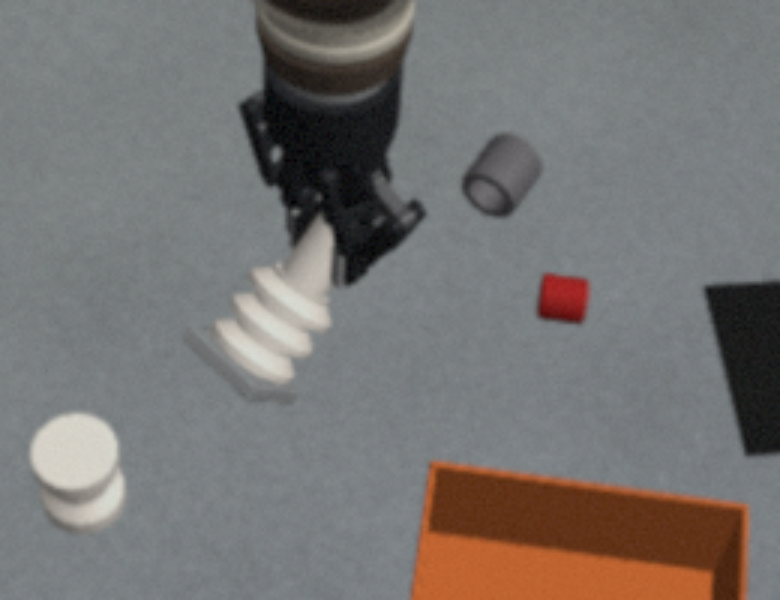

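Call:
apply_moves --motion '[{"jaw": -0.4,"xyz": [19.3,0,-9.6],"twist": 0},{"jaw": -0.4,"xyz": [40.5,0,-14.8],"twist": 0},{"jaw": -0.4,"xyz": [62,0,-15.6],"twist": 0},{"jaw": -0.4,"xyz": [76.5,0,-13.5],"twist": 0},{"jaw": -0.4,"xyz": [87,0,-11],"twist": 0}]'

```text
time: 10.32
ee_pos: [0.6542, -0.0482, 0.0978]
tcp_rot: [-179.2, -1.2, -35.8]
wrist_force: [-0.4, 0.2, -6.3]
opening: 0.0313
grasp_force: 21.6
```

Call:
apply_moves --motion '[{"jaw": -0.4,"xyz": [0,0,0],"twist": 0},{"jaw": -0.4,"xyz": [0,0,0],"twist": 0}]'

```text
time: 10.58
ee_pos: [0.6538, -0.0477, 0.0985]
tcp_rot: [-179.2, -1.3, -35.8]
wrist_force: [-0.1, 0.5, -6.0]
opening: 0.0313
grasp_force: 21.5
```

```bash
python3 - <<'E'
from h import *
go(.5513,.0266,.028,-35.97);print(sensors.get_obs()["wrist_force"])
im,d=camera("scene");cv2.imwrite("pics/s3.png",cv2.resize(im[130:330,210:470,::-1],(780,600)))
E
```

```text
t 10.57 p [ 0.6538 -0.0477  0.0985] rot [-179.17   -1.28  -35.84] op 0.0313 gf 21.5 q6 -148
shift mm [-128.2    0.8   67.7] twist 0.0024
[-0.056848    0.48031297 -6.0212293 ]
```

View pics/s3.png

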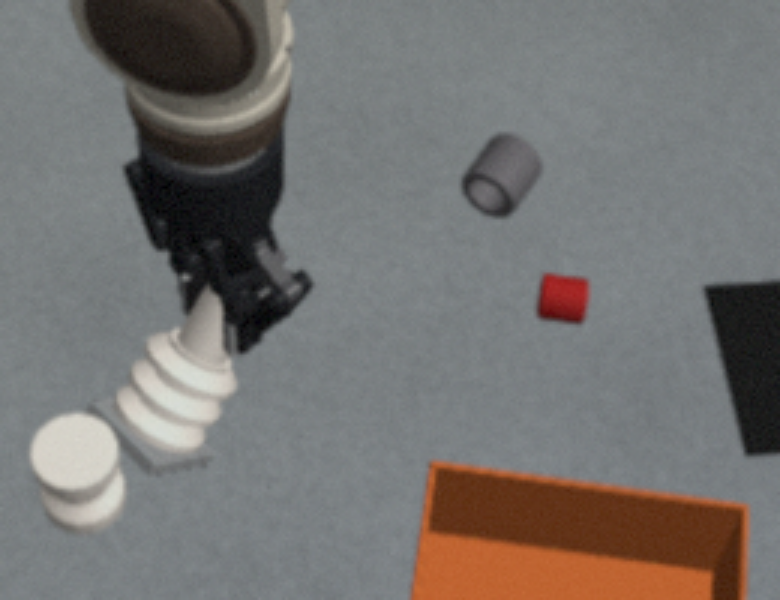

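Now the neck is gripped in the lower half of the crop and the foot edge has slid towards the spool. The insulator is only about 57° up, because grip friction holds it there. I'll lift it clear and push the foot against the side of the fixed wooden block to finish the rotation.

Call:
apply_moves --motion '[{"jaw": -0.4,"xyz": [-15,10,-20],"twist": 0},{"jaw": -0.4,"xyz": [-40,50,-29],"twist": 0.17},{"jaw": -0.4,"xyz": [-60,97,-29],"twist": 0.34},{"jaw": -0.4,"xyz": [-75,143,-29],"twist": 0.51},{"jaw": -0.4,"xyz": [-89,187,-29],"twist": 0.683}]'

```text
time: 11.25
ee_pos: [0.4704, -0.1478, 0.1233]
tcp_rot: [-178.5, -0.5, -75.3]
wrist_force: [1.4, -1.7, -4.6]
opening: 0.0311
grasp_force: 21.8
```

Call:
apply_moves --motion '[{"jaw": -0.4,"xyz": [0,0,0],"twist": 0},{"jaw": -0.4,"xyz": [0,0,0],"twist": 0}]'

```text
time: 11.5
ee_pos: [0.4721, -0.1474, 0.1235]
tcp_rot: [-178.4, -0.5, -74.9]
wrist_force: [0.2, 0.5, -6.0]
opening: 0.0314
grasp_force: 22.2
```

```bash
python3 - <<'E'
from h import *
go(.472,-.147,.1,-75);print(sensors.get_obs()["wrist_force"])
im,d=camera("scene");cv2.imwrite("pics/s4.png",cv2.resize(im[100:300,100:360,::-1],(780,600)))
g,uv=cloud("scene",d,np.ones((480,640),bool)); x=g[:,0];y=g[:,1]
m=(abs(x-.5)<.1)&(abs(y+.18)<.13)&(g[:,2]>.006)&(g[:,2]<.1)
a=np.array([np.cos(np.radians(-75)),np.sin(np.radians(-75))]); s=(g[:,:2]-[.472,-.147])@a
for b in np.arange(.0,.2,.01):
    k=m&(s>=b)&(s<b+.01)&(np.abs((g[:,:2]-[.472,-.147])@[-a[1],a[0]])<.035)
    if k.any(): print(round(b,3),k.sum(),np.round([g[k,2].min(),g[k,2].max()],3))
E
```

```text
t 11.5 p [ 0.4721 -0.1474  0.1235] rot [-178.43   -0.52  -74.94] op 0.0314 gf 22.2 q6 -123
shift mm [-0.6  0.6 23.5] twist 0.0011
[ 0.1988599   0.48031997 -6.04839749]
0.0 57 [0.074 0.099]
0.01 66 [0.006 0.1  ]
0.02 78 [0.046 0.099]
0.03 130 [0.028 0.1  ]
0.04 133 [0.033 0.099]
0.05 153 [0.043 0.097]
0.06 119 [0.049 0.081]
0.07 111 [0.057 0.077]
0.08 16 [0.006 0.067]
0.1 2 [0.006 0.007]
0.11 140 [0.006 0.025]
0.12 121 [0.017 0.025]
0.13 103 [0.01  0.026]
0.14 121 [0.009 0.024]
0.15 117 [0.009 0.023]
0.16 76 [0.009 0.024]
0.17 18 [0.01  0.023]
```

View pics/s4.png

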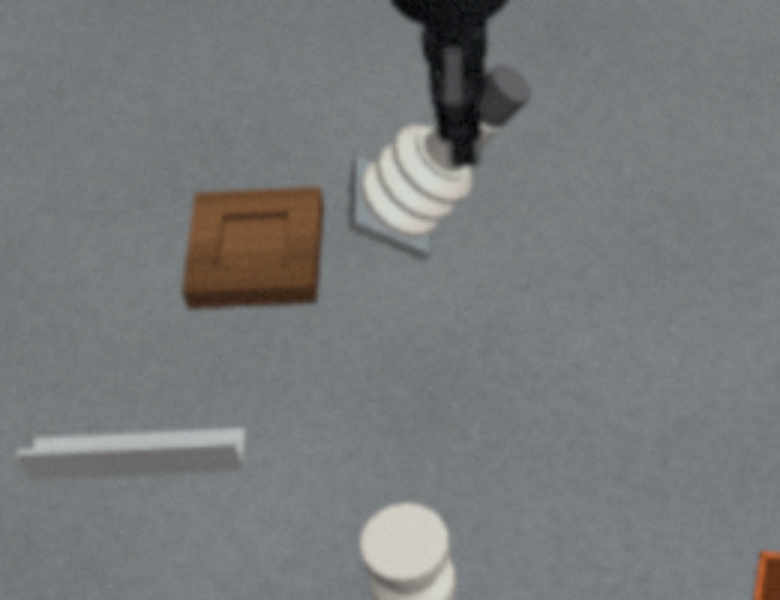

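The crop shows the foot at (390,210) tilted about 50° up, the cap still on its stud at (505,95) and the block face ahead of it. At this tilt the foot would ride over the block. Instead I'll hold it just above the ledge and ease the jaw, so that gravity swings the foot down.

Call:
apply_moves --motion '[{"jaw": -0.4,"xyz": [0,0,16],"twist": 0},{"jaw": -0.3,"xyz": [0,0,16],"twist": 0},{"jaw": -0.28,"xyz": [0,0,16],"twist": 0},{"jaw": -0.28,"xyz": [0,0,16],"twist": 0}]'

```text
time: 12.05
ee_pos: [0.4726, -0.1475, 0.1071]
tcp_rot: [-178.5, -0.5, -75.0]
wrist_force: [0.0, 0.1, -5.4]
opening: 0.0312
grasp_force: 22.1
```

```bash
cat >>h.py <<'E'
def tilt(n="scene"):
    "highest/leading foot points in the tool's x direction, from the grip"
    o=sensors.get_obs();p=o["ee_pos"];w=np.radians(o["tcp_rot"][2]);a=np.array([np.cos(w),np.sin(w)])
    im,d=camera(n);g,uv=cloud(n,d,np.ones((480,640),bool));q=g[:,:2]-p[:2];s=q@a;l=q@[-a[1],a[0]]
    for b in np.arange(-.06,.11,.01):
        k=(abs(l)<.035)&(s>=b)&(s<b+.01)&(g[:,2]>p[2]-.12)&(g[:,2]<p[2]-.005)&(g[:,2]>.008)
        if k.sum()>3: print(round(b,3),k.sum(),np.round([g[k,2].min(),g[k,2].max()],3),end="; ")
    return im
E
python3 - <<'E'
from h import *
go(.472,-.147,.1,-75);print(sensors.get_obs()["wrist_force"])
tilt()
E
```

```text
t 12.05 p [ 0.4726 -0.1475  0.1071] rot [-178.5    -0.49  -74.96] op 0.0312 gf 22.1 q6 -123
shift mm [-0.7  0.6  7. ] twist 0.0006
[ 4.86913877e-03  5.64665316e-02 -5.38251273e+00]
-0.01 14 [0.058 0.101]; 0.0 61 [0.059 0.101]; 0.01 108 [0.04  0.101]; 0.02 151 [0.027 0.102]; 0.03 214 [0.014 0.097]; 0.04 182 [0.015 0.095]; 0.05 152 [0.022 0.08 ]; 0.06 112 [0.032 0.064]; 0.07 108 [0.041 0.059]; 0.08 7 [0.045 0.049]; 0.1 5 [0.011 0.023];
```

Call:
apply_moves --motion '[{"jaw": -0.265,"xyz": [0,0,0],"twist": 0},{"jaw": -0.265,"xyz": [0,0,0],"twist": 0}]'

```text
time: 12.35
ee_pos: [0.4724, -0.1476, 0.1071]
tcp_rot: [-178.5, -0.5, -75.0]
wrist_force: [-1.0, -0.3, -6.1]
opening: 0.0314
grasp_force: 16.2
```

Call:
apply_moves --motion '[{"jaw": -0.26,"xyz": [0,0,0],"twist": 0},{"jaw": -0.26,"xyz": [0,0,0],"twist": 0}]'

```text
time: 12.6
ee_pos: [0.4725, -0.1476, 0.1072]
tcp_rot: [-178.5, -0.5, -75.0]
wrist_force: [0.0, -0.6, -3.8]
opening: 0.0319
grasp_force: 10.1
```

```bash
python3 -c "
from h import *
tilt()"
```

```text
-0.02 54 [0.052 0.101]; -0.01 103 [0.017 0.102]; 0.0 169 [0.009 0.102]; 0.01 192 [0.008 0.101]; 0.02 192 [0.013 0.085]; 0.03 165 [0.009 0.082]; 0.04 112 [0.018 0.062]; 0.05 86 [0.02  0.044]; 0.1 12 [0.009 0.027];
```

Call:
apply_moves --motion '[{"jaw": -0.257,"xyz": [0,0,0],"twist": 0},{"jaw": -0.257,"xyz": [0,0,0],"twist": 0}]'

```text
time: 12.9
ee_pos: [0.4725, -0.1476, 0.1071]
tcp_rot: [-178.5, -0.5, -75.0]
wrist_force: [-0.0, -0.2, -1.9]
opening: 0.032
grasp_force: 6.4
```

```bash
python3 - <<'E'
from h import *
im=tilt();cv2.imwrite("pics/s5.png",cv2.resize(im[80:280,140:400,::-1],(780,600)))
E
```

```text
-0.02 53 [0.052 0.102]; -0.01 100 [0.022 0.101]; 0.0 169 [0.009 0.102]; 0.01 188 [0.009 0.099]; 0.02 194 [0.01  0.086]; 0.03 160 [0.012 0.081]; 0.04 114 [0.019 0.075]; 0.05 85 [0.021 0.042]; 0.1 12 [0.008 0.024];
```

View pics/s5.png

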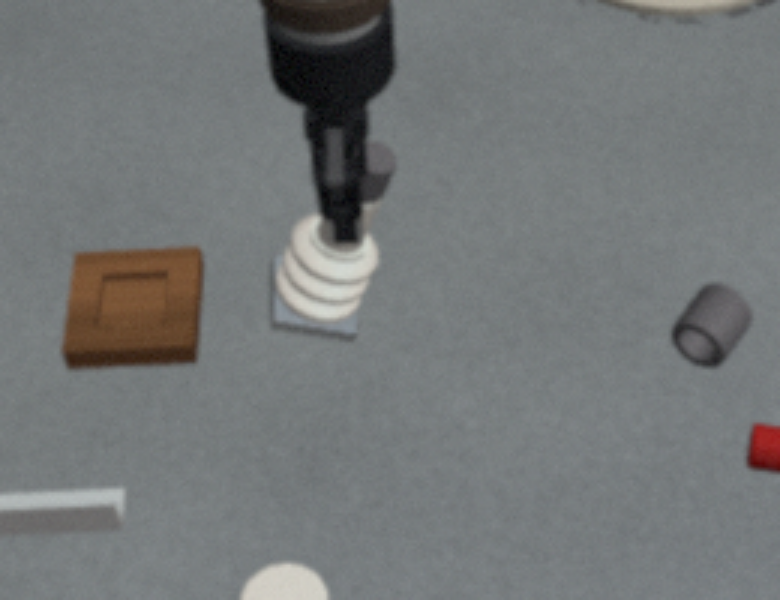

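The crop shows the insulator nearly upright at (325,265), about 70°, with the cap behind the finger at (375,170). Its lower foot edge now rests on the ledge. With the grip this loose, I'll roll it over that edge.

Call:
apply_moves --motion '[{"jaw": -0.258,"xyz": [10,0,0],"twist": 0},{"jaw": -0.258,"xyz": [19,0,1],"twist": 0},{"jaw": -0.258,"xyz": [26,0,2],"twist": 0},{"jaw": -0.258,"xyz": [31,0,3],"twist": 0},{"jaw": -0.258,"xyz": [31,0,3],"twist": 0}]'

```text
time: 13.58
ee_pos: [0.4808, -0.1781, 0.1044]
tcp_rot: [-178.5, -0.5, -75.0]
wrist_force: [1.6, -1.0, 2.9]
opening: 0.0319
grasp_force: 6.8
```

```bash
python3 - <<'E'
from h import *
go(.472,-.147,.1,-75)
im=tilt();cv2.imwrite("pics/s6.png",cv2.resize(im[80:280,140:400,::-1],(780,600)))
E
```

```text
t 13.57 p [ 0.4808 -0.1781  0.1044] rot [-178.48   -0.53  -75.01] op 0.0319 gf 6.8 q6 -126
shift mm [-32.3   0.6   4.1] twist -0.0002
-0.04 12 [0.037 0.066]; -0.03 186 [0.008 0.075]; -0.02 199 [0.008 0.098]; -0.01 163 [0.008 0.099]; 0.0 152 [0.009 0.098]; 0.01 155 [0.009 0.096]; 0.02 111 [0.008 0.07 ]; 0.07 46 [0.009 0.024]; 0.08 122 [0.016 0.026]; 0.09 124 [0.018 0.027]; 0.1 101 [0.01  0.025];
```

View pics/s6.png

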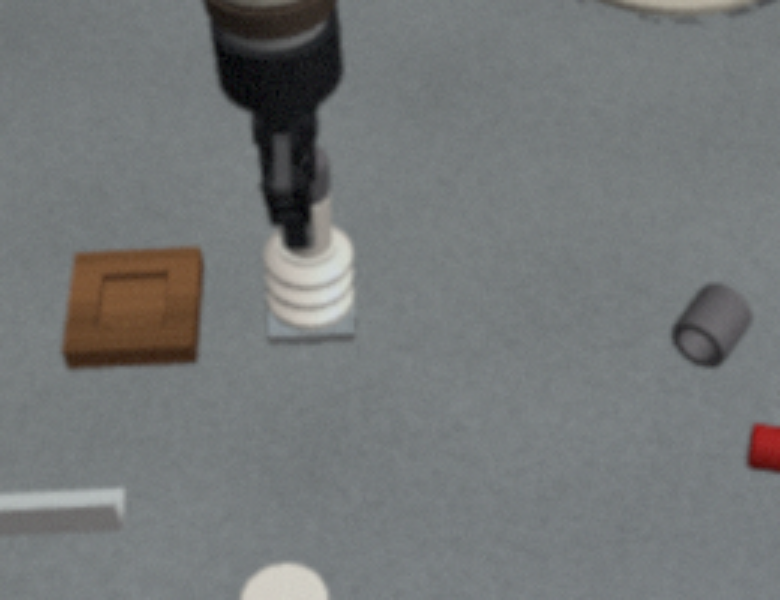

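The crop shows it upright on its foot at (310,280), just in front of the block. I'll release it here so it settles flat, then grip it again more firmly.

Call:
apply_moves --motion '[{"jaw": -0.2,"xyz": [0,0,0],"twist": 0},{"jaw": -0.1,"xyz": [0,0,-1],"twist": 0},{"jaw": -0.1,"xyz": [-1,0,1],"twist": 0},{"jaw": -0.1,"xyz": [-2,0,2],"twist": 0},{"jaw": -0.1,"xyz": [-2,0,2],"twist": 0}]'

```text
time: 14.25
ee_pos: [0.4799, -0.1754, 0.102]
tcp_rot: [-178.5, -0.5, -75.0]
wrist_force: [1.3, -0.2, 0.5]
opening: 0.0384
grasp_force: 0.6
```

```bash
python3 - <<'E'
from h import *
go(.472,-.147,.1,-75);print(sensors.get_obs()["wrist_force"])
tilt();print();tilt("top")
E
```

```text
t 14.25 p [ 0.4799 -0.1754  0.102 ] rot [-178.52   -0.48  -74.97] op 0.0384 gf 0.6 q6 -125
shift mm [-29.5   0.3   1.8] twist 0.0005
[ 1.26487282 -0.17405565  0.48317703]
-0.03 125 [0.008 0.068]; -0.02 205 [0.008 0.097]; -0.01 163 [0.008 0.096]; 0.0 145 [0.009 0.096]; 0.01 151 [0.009 0.095]; 0.02 139 [0.008 0.069]; 0.03 16 [0.009 0.064]; 0.08 132 [0.008 0.024]; 0.09 117 [0.017 0.025]; 0.1 107 [0.009 0.026]; 
-0.03 199 [0.008 0.065]; -0.02 247 [0.008 0.096]; -0.01 87 [0.009 0.097]; 0.0 11 [0.01  0.064]; 0.08 30 [0.009 0.021]; 0.09 38 [0.016 0.022]; 0.1 37 [0.016 0.022];
```

Call:
apply_moves --motion '[{"jaw": -0.4,"xyz": [0,0,0],"twist": 0},{"jaw": -0.4,"xyz": [0,0,0],"twist": 0},{"jaw": -0.4,"xyz": [0,0,0],"twist": 0},{"jaw": -0.4,"xyz": [0,0,-20],"twist": 0},{"jaw": -0.4,"xyz": [0,0,-50],"twist": 0}]' --grip_force 45

```text
time: 14.98
ee_pos: [0.477, -0.1751, 0.1505]
tcp_rot: [-178.8, -0.3, -75.0]
wrist_force: [0.0, 0.4, -5.5]
opening: 0.0309
grasp_force: 42.8
```

Call:
apply_moves --motion '[{"jaw": -0.4,"xyz": [-25,-11,-15],"twist": 0},{"jaw": -0.4,"xyz": [-72,-31,-15],"twist": 0},{"jaw": -0.4,"xyz": [-124,-53,-15],"twist": 0},{"jaw": -0.4,"xyz": [-178,-76,-15],"twist": 0},{"jaw": -0.4,"xyz": [-231,-99,-15],"twist": 0}]'

```text
time: 15.6
ee_pos: [0.513, 0.0748, 0.1665]
tcp_rot: [-178.7, -0.5, -75.0]
wrist_force: [1.8, -0.9, -6.1]
opening: 0.0309
grasp_force: 43.7
```

Call:
apply_moves --motion '[{"jaw": -0.4,"xyz": [-50,-22,0],"twist": 0},{"jaw": -0.4,"xyz": [-103,-44,0],"twist": 0},{"jaw": -0.4,"xyz": [-156,-67,0],"twist": 0},{"jaw": -0.4,"xyz": [-205,-88,0],"twist": 0},{"jaw": -0.4,"xyz": [-231,-99,0],"twist": 0}]'

```text
time: 16.23
ee_pos: [0.5488, 0.3241, 0.1661]
tcp_rot: [-178.7, -0.6, -74.9]
wrist_force: [0.8, -0.2, -5.3]
opening: 0.0309
grasp_force: 43.7
```

Call:
apply_moves --motion '[{"jaw": -0.4,"xyz": [0,0,0],"twist": 0},{"jaw": -0.4,"xyz": [0,0,0],"twist": 0},{"jaw": -0.4,"xyz": [0,0,0],"twist": 0}]'

```text
time: 16.6
ee_pos: [0.5495, 0.321, 0.1681]
tcp_rot: [-178.6, -0.5, -75.0]
wrist_force: [0.7, -1.1, -4.8]
opening: 0.0304
grasp_force: 43.9
```

```bash
python3 - <<'E'
from h import *
go(.551,.322,.115,-75);print(sensors.get_obs()["wrist_force"])
o=sensors.get_obs();p=o["ee_pos"]
tilt();print();tilt("top")
for n in("scene","top"):
    im,d=camera(n);g,_=cloud(n,d,np.ones((480,640),bool));k=np.hypot(*(g[:,:2]-p[:2]).T)<.05
    # foot/sheds lowest band
    for lo,hi in((.05,.08),(.08,.13)):
        j=k&(g[:,2]>lo)&(g[:,2]<hi);print(n,lo,j.sum(),np.round(g[j].min(0),3),np.round(g[j].max(0),3))
E
```

```text
t 16.6 p [0.5495 0.321  0.1681] rot [-178.56   -0.52  -75.04] op 0.0304 gf 43.9 q6 -74
shift mm [-1.1 -0.3 53.1] twist -0.0007
[ 0.72860752 -1.06477242 -4.79545147]
-0.03 62 [0.069 0.13 ]; -0.02 105 [0.068 0.14 ]; -0.01 152 [0.07  0.162]; 0.0 205 [0.07  0.163]; 0.01 337 [0.068 0.163]; 0.02 350 [0.07 0.14]; 0.03 164 [0.066 0.131]; 
-0.03 10 [0.072 0.077]; -0.02 20 [0.067 0.078]; -0.01 48 [0.069 0.161]; 0.0 177 [0.07  0.163]; 0.01 466 [0.068 0.163]; 0.02 556 [0.068 0.149]; 0.03 236 [0.064 0.129]; scene 0.05 281 [0.533 0.282 0.067] [0.593 0.357 0.08 ]
scene 0.08 699 [0.526 0.288 0.08 ] [0.592 0.352 0.13 ]
top 0.05 320 [0.517 0.28  0.066] [0.593 0.338 0.08 ]
top 0.08 691 [0.523 0.289 0.08 ] [0.584 0.332 0.13 ]
```

Call:
apply_moves --motion '[{"jaw": -0.4,"xyz": [-1,0,20],"twist": 0},{"jaw": -0.4,"xyz": [-3,0,42],"twist": 0},{"jaw": -0.4,"xyz": [-4,0,54],"twist": 0},{"jaw": -0.4,"xyz": [-4,0,56],"twist": 0},{"jaw": -0.4,"xyz": [-4,0,56],"twist": 0}]'

```text
time: 17.42
ee_pos: [0.5504, 0.3259, 0.1131]
tcp_rot: [-178.5, -0.5, -75.0]
wrist_force: [0.3, 0.9, -5.3]
opening: 0.0305
grasp_force: 43.9
```

Call:
apply_moves --motion '[{"jaw": -0.4,"xyz": [0,0,1],"twist": 0},{"jaw": -0.4,"xyz": [0,0,1.5],"twist": 0}]' --grip_force 20

```text
time: 17.68
ee_pos: [0.5504, 0.326, 0.1114]
tcp_rot: [-178.5, -0.5, -75.0]
wrist_force: [0.8, -0.5, -5.3]
opening: 0.0307
grasp_force: 43.9
```

Call:
apply_moves --motion '[{"jaw": -0.4,"xyz": [0,0,0.7],"twist": 0},{"jaw": -0.4,"xyz": [0,0,1.2],"twist": 0}]'

```text
time: 17.92
ee_pos: [0.5502, 0.3258, 0.1096]
tcp_rot: [-178.5, -0.5, -75.0]
wrist_force: [-0.3, 0.2, -4.9]
opening: 0.0309
grasp_force: 43.9
```

Call:
apply_moves --motion '[{"jaw": -0.27,"xyz": [0,0,0.5],"twist": 0},{"jaw": -0.265,"xyz": [0,0,1],"twist": 0},{"jaw": -0.265,"xyz": [0,0,1.2],"twist": 0}]'

```text
time: 18.3
ee_pos: [0.5503, 0.3258, 0.1084]
tcp_rot: [-178.5, -0.5, -75.0]
wrist_force: [-0.3, 0.1, -4.6]
opening: 0.0316
grasp_force: 17.4
```

Call:
apply_moves --motion '[{"jaw": -0.262,"xyz": [0,0,0.5],"twist": 0},{"jaw": -0.262,"xyz": [0,0,1],"twist": 0},{"jaw": -0.262,"xyz": [0,0,1],"twist": 0}]'

```text
time: 18.68
ee_pos: [0.5505, 0.3259, 0.1082]
tcp_rot: [-178.5, -0.5, -75.0]
wrist_force: [-0.6, -1.4, 2.8]
opening: 0.0314
grasp_force: 13.5
```

Call:
apply_moves --motion '[{"jaw": -0.259,"xyz": [0,0,0],"twist": 0},{"jaw": -0.255,"xyz": [0,0,0],"twist": 0},{"jaw": -0.24,"xyz": [0,0,0],"twist": 0},{"jaw": -0.2,"xyz": [0,0,0],"twist": 0},{"jaw": 0,"xyz": [0,0,0],"twist": 0}]'

```text
time: 19.3
ee_pos: [0.5501, 0.3258, 0.1072]
tcp_rot: [-178.5, -0.5, -75.0]
wrist_force: [-0.4, 0.3, 0.1]
opening: 0.0425
grasp_force: 0.0
```

Call:
apply_moves --motion '[{"jaw": 0.2,"xyz": [0,0,0],"twist": 0},{"jaw": 0.2,"xyz": [0,0,-12],"twist": 0},{"jaw": 0.2,"xyz": [0,0,-32],"twist": 0},{"jaw": 0.2,"xyz": [0,0,-55],"twist": 0},{"jaw": 0.2,"xyz": [0,0,-55],"twist": 0}]'

```text
time: 19.92
ee_pos: [0.5496, 0.3265, 0.1652]
tcp_rot: [-178.3, -0.4, -75.0]
wrist_force: [0.0, 0.1, 0.1]
opening: 0.0513
grasp_force: 0.0
```

```bash
python3 - <<'E'
from h import *
go(.551,.322,.115,-75);print(sensors.get_obs()["wrist_force"])
o=sensors.get_obs();p=o["ee_pos"]
for n in("scene","top"):
    im,d=camera(n);g,_=cloud(n,d,np.ones((480,640),bool));k=np.hypot(g[:,0]-.55,g[:,1]-.325)<.055
    for lo,hi in((.012,.022),(.03,.077),(.09,.115),(.128,.146),(.146,.156)):
        j=k&(g[:,2]>lo)&(g[:,2]<hi);
        if j.any():print(n,lo,j.sum(),np.round(g[j].min(0),3),np.round(g[j].max(0),3))
    cv2.imwrite(f"pics/f_{n}.png",im[:,:,::-1])
im=cv2.imread("pics/f_scene.png")[130:330,360:620];cv2.imwrite("pics/s7.png",cv2.resize(im,(780,600)))
E
```

```text
t 19.93 p [0.5496 0.3265 0.1652] rot [-178.3    -0.42  -74.98] op 0.0513 gf 0.0 q6 -74
shift mm [ 4.3  1.3 50.2] twist 0.0004
[0.04285854 0.11451226 0.13448793]
scene 0.012 220 [0.532 0.287 0.012] [0.594 0.36  0.022]
scene 0.03 657 [0.528 0.294 0.03 ] [0.587 0.354 0.077]
scene 0.09 157 [0.551 0.308 0.09 ] [0.572 0.339 0.115]
scene 0.128 94 [0.548 0.308 0.128] [0.571 0.335 0.146]
scene 0.146 184 [0.521 0.307 0.146] [0.583 0.333 0.156]
top 0.012 227 [0.52  0.285 0.012] [0.593 0.343 0.022]
top 0.03 763 [0.527 0.293 0.03 ] [0.586 0.346 0.077]
top 0.09 136 [0.54  0.307 0.09 ] [0.571 0.325 0.115]
top 0.128 108 [0.542 0.307 0.128] [0.569 0.319 0.146]
top 0.146 369 [0.519 0.307 0.146] [0.582 0.342 0.156]
```

View pics/s7.png

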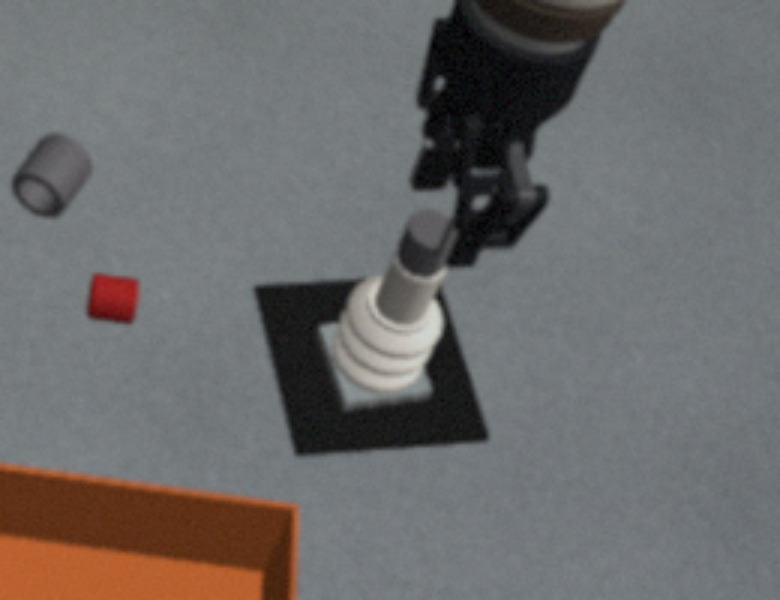

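The insulator stands on the pad at (380,340) in the crop, cap on top at (427,240). Released at about x=0.555, y=0.322. Now the cap.

Call:
apply_moves --motion '[{"jaw": 0.4,"xyz": [5.7,-4,0],"twist": 0},{"jaw": 0.4,"xyz": [5.7,-4,6],"twist": 0},{"jaw": 0.4,"xyz": [5.7,-4,15],"twist": 0},{"jaw": 0,"xyz": [5.7,-4,15],"twist": 0},{"jaw": 0,"xyz": [5.7,-4,15],"twist": 0}]'

```text
time: 20.65
ee_pos: [0.5544, 0.3214, 0.1474]
tcp_rot: [-178.5, -0.5, -75.0]
wrist_force: [0.4, -0.2, -0.4]
opening: 0.0429
grasp_force: 0.0
```

```bash
python3 - <<'E'
from h import *
go(.555,.322,.15,-75);print(sensors.get_obs()["wrist_force"])
for n in("scene","top"):
    im,d=camera(n);g,_=cloud(n,d,np.ones((480,640),bool));k=np.hypot(g[:,0]-.55,g[:,1]-.325)<.055
    for lo,hi in((.012,.022),(.03,.077),(.09,.115),(.138,.156)):
        j=k&(g[:,2]>lo)&(g[:,2]<hi);
        if j.any():print(n,lo,j.sum(),np.round(g[j].min(0),3),np.round(g[j].max(0),3))
E
```

```text
t 20.65 p [0.5544 0.3214 0.1474] rot [-178.53   -0.49  -74.97] op 0.0429 gf 0.0 q6 -75
shift mm [-0.4 -0.8 -2.6] twist 0.0005
[ 0.41504857 -0.16036405 -0.3733987 ]
scene 0.012 219 [0.534 0.287 0.012] [0.594 0.362 0.022]
scene 0.03 649 [0.529 0.294 0.03 ] [0.586 0.355 0.077]
scene 0.09 156 [0.551 0.308 0.09 ] [0.573 0.339 0.115]
scene 0.138 290 [0.53  0.303 0.138] [0.591 0.337 0.156]
top 0.012 232 [0.52  0.286 0.012] [0.593 0.343 0.022]
top 0.03 737 [0.527 0.292 0.038] [0.585 0.346 0.077]
top 0.09 136 [0.54  0.307 0.09 ] [0.571 0.324 0.115]
top 0.138 512 [0.521 0.303 0.138] [0.592 0.338 0.156]
```

Call:
apply_moves --motion '[{"jaw": -0.2,"xyz": [0,-0.5,-2.5],"twist": 0},{"jaw": -0.25,"xyz": [0,-0.5,-2.5],"twist": 0},{"jaw": -0.35,"xyz": [0,-0.5,-2.5],"twist": 0},{"jaw": -0.45,"xyz": [0,-0.5,-2.5],"twist": 0},{"jaw": -0.45,"xyz": [0,-0.5,-2.5],"twist": 0}]' --grip_force 20

```text
time: 21.38
ee_pos: [0.5551, 0.3217, 0.1507]
tcp_rot: [-178.5, -0.5, -75.0]
wrist_force: [-0.6, -0.9, 5.7]
opening: 0.029
grasp_force: 20.0
```

Call:
apply_moves --motion '[{"jaw": -0.45,"xyz": [0,0,-4],"twist": 0},{"jaw": -0.45,"xyz": [0.1,-0.3,-12],"twist": 0},{"jaw": -0.45,"xyz": [0.2,-0.6,-24],"twist": 0},{"jaw": -0.45,"xyz": [0.4,-1,-40],"twist": 0},{"jaw": -0.45,"xyz": [0.4,-1,-40],"twist": 0}]'

```text
time: 22.0
ee_pos: [0.5556, 0.3219, 0.1923]
tcp_rot: [-178.3, -0.4, -75.0]
wrist_force: [-0.4, -0.7, 0.1]
opening: 0.0293
grasp_force: 19.8
```

```bash
python3 - <<'E'
from h import *
go(.512,-.297,.12,-75);print(sensors.get_obs()["q"].round(1))
for n in("scene","top"):
    im,d=camera(n);g,_=cloud(n,d,np.ones((480,640),bool));k=np.hypot(g[:,0]-.55,g[:,1]-.325)<.055
    for lo,hi in((.012,.022),(.03,.077),(.09,.12),(.125,.143),(.15,.175)):
        j=k&(g[:,2]>lo)&(g[:,2]<hi);
        if j.any():print(n,lo,j.sum(),np.round(g[j].min(0),3),np.round(g[j].max(0),3))
E
```

```text
t 22.0 p [0.5556 0.3219 0.1923] rot [-178.34   -0.44  -74.98] op 0.0293 gf 19.8 q6 -75
shift mm [585.9 204.6  70.9] twist 0.0003
[ 30.4  15.6  16.   88.9  -0.9 -74.6]
scene 0.012 218 [0.532 0.287 0.012] [0.593 0.361 0.022]
scene 0.03 666 [0.529 0.294 0.03 ] [0.586 0.354 0.077]
scene 0.09 193 [0.548 0.308 0.09 ] [0.572 0.339 0.12 ]
scene 0.125 98 [0.545 0.311 0.125] [0.563 0.338 0.143]
scene 0.15 41 [0.55  0.309 0.164] [0.573 0.328 0.175]
top 0.012 232 [0.52  0.285 0.012] [0.593 0.342 0.022]
top 0.03 757 [0.527 0.293 0.031] [0.585 0.347 0.077]
top 0.09 181 [0.54  0.306 0.09 ] [0.571 0.333 0.12 ]
top 0.125 70 [0.549 0.315 0.125] [0.563 0.323 0.142]
top 0.15 71 [0.546 0.307 0.162] [0.571 0.32  0.175]
```

Call:
apply_moves --motion '[{"jaw": -0.45,"xyz": [30,10,0],"twist": 0},{"jaw": -0.45,"xyz": [84,29,0],"twist": 0},{"jaw": -0.45,"xyz": [141,49,0],"twist": 0},{"jaw": -0.45,"xyz": [198,69,0],"twist": 0},{"jaw": -0.45,"xyz": [255,89,0],"twist": 0}]'

```text
time: 22.72
ee_pos: [0.5344, 0.0504, 0.1894]
tcp_rot: [-178.5, -0.5, -75.0]
wrist_force: [0.9, -0.7, -0.2]
opening: 0.0289
grasp_force: 19.8
```

Call:
apply_moves --motion '[{"jaw": -0.45,"xyz": [57,20,10],"twist": 0},{"jaw": -0.45,"xyz": [114,40,20],"twist": 0},{"jaw": -0.45,"xyz": [171,60,30],"twist": 0},{"jaw": -0.45,"xyz": [228,80,40],"twist": 0},{"jaw": -0.45,"xyz": [280,98,50],"twist": 0}]'

```text
time: 23.35
ee_pos: [0.5137, -0.2458, 0.139]
tcp_rot: [-178.5, -0.5, -75.0]
wrist_force: [0.8, 0.4, -0.4]
opening: 0.0295
grasp_force: 19.9
```

Call:
apply_moves --motion '[{"jaw": -0.45,"xyz": [40,14,20],"twist": 0},{"jaw": -0.45,"xyz": [51,18,40],"twist": 0},{"jaw": -0.45,"xyz": [51,18,50],"twist": 0},{"jaw": -0.45,"xyz": [51,18,50],"twist": 0}]'

```text
time: 23.85
ee_pos: [0.5114, -0.2964, 0.089]
tcp_rot: [-178.6, -0.4, -74.9]
wrist_force: [0.8, -0.3, -0.5]
opening: 0.0293
grasp_force: 19.8
```

```bash
python3 - <<'E'
from h import *
go(.512,-.297,.042,-75)
p=sensors.get_obs()["ee_pos"]
for n in("scene","top"):
    im,d=camera(n);g,_=cloud(n,d,np.ones((480,640),bool))
    k=np.hypot(*(g[:,:2]-p[:2]).T)<.03
    j=k&(g[:,2]>.04)&(g[:,2]<p[2]-.018);print(n,j.sum(),np.round(g[j].min(0),3),np.round(g[j].max(0),3))
    h=(np.hypot(g[:,0]-.512,g[:,1]+.297)<.064)&(g[:,2]>.016)&(g[:,2]<.026)
    r=cv2.minAreaRect(g[h][:,:2].astype(np.float32)*1000);print(np.round(r[0],1),np.round(r[1],1),r[2])
E
```

```text
t 23.85 p [ 0.5114 -0.2964  0.089 ] rot [-178.57   -0.41  -74.92] op 0.0293 gf 19.8 q6 -136
shift mm [ 0.4  0.8 47. ] twist 0.0015
scene 21 [ 0.513 -0.297  0.062] [ 0.526 -0.279  0.07 ]
[ 512.8 -298.1] [94.1 92.1] 15.228636741638184
top 28 [ 0.499 -0.289  0.061] [ 0.524 -0.28   0.071]
[ 509.  -288.4] [91.5 71.3] 14.222269058227539
```

Call:
apply_moves --motion '[{"jaw": -0.45,"xyz": [0,0,15],"twist": 0},{"jaw": -0.45,"xyz": [0,0.5,32],"twist": 0},{"jaw": -0.45,"xyz": [0,0.8,44],"twist": 0},{"jaw": -0.45,"xyz": [0,0.8,46],"twist": 0},{"jaw": -0.45,"xyz": [0,0.8,46],"twist": 0}]'

```text
time: 24.58
ee_pos: [0.5121, -0.2981, 0.0437]
tcp_rot: [-178.5, -0.5, -75.0]
wrist_force: [0.2, 0.2, 0.2]
opening: 0.0293
grasp_force: 19.8
```

Call:
apply_moves --motion '[{"jaw": -0.45,"xyz": [0,0,1],"twist": 0},{"jaw": -0.45,"xyz": [0,0,1.5],"twist": 0},{"jaw": -0.45,"xyz": [0,0,1.5],"twist": 0}]'

```text
time: 24.95
ee_pos: [0.5122, -0.2981, 0.0425]
tcp_rot: [-178.5, -0.5, -75.0]
wrist_force: [-0.2, -0.7, -0.2]
opening: 0.0293
grasp_force: 19.8
```

Call:
apply_moves --motion '[{"jaw": -0.45,"xyz": [0,0,0.7],"twist": 0},{"jaw": -0.45,"xyz": [0,0,1.3],"twist": 0},{"jaw": -0.45,"xyz": [0,0,1.3],"twist": 0}]'

```text
time: 25.32
ee_pos: [0.5121, -0.298, 0.0409]
tcp_rot: [-178.5, -0.5, -75.0]
wrist_force: [-0.1, 0.2, 0.4]
opening: 0.0292
grasp_force: 19.8
```

Call:
apply_moves --motion '[{"jaw": -0.45,"xyz": [0,0,0.6],"twist": 0},{"jaw": -0.45,"xyz": [0,0,1],"twist": 0},{"jaw": -0.45,"xyz": [0,0,1],"twist": 0}]'

```text
time: 25.7
ee_pos: [0.5123, -0.2981, 0.0406]
tcp_rot: [-178.5, -0.5, -75.0]
wrist_force: [-1.8, 1.4, 5.1]
opening: 0.0289
grasp_force: 20.4
```

Contact, so I release slowly and then lift away.

Call:
apply_moves --motion '[{"jaw": -0.3,"xyz": [0,0,0],"twist": 0},{"jaw": -0.26,"xyz": [0,0,0],"twist": 0},{"jaw": -0.15,"xyz": [0,0,0],"twist": 0},{"jaw": 0,"xyz": [0,0,0],"twist": 0},{"jaw": 0.2,"xyz": [0,0,-2],"twist": 0}]'

```text
time: 26.32
ee_pos: [0.512, -0.298, 0.0418]
tcp_rot: [-178.5, -0.5, -75.0]
wrist_force: [0.4, -0.3, -0.5]
opening: 0.0514
grasp_force: 0.0
```

Call:
apply_moves --motion '[{"jaw": 0.2,"xyz": [0,0,-8],"twist": 0},{"jaw": 0.2,"xyz": [0,0,-25],"twist": 0},{"jaw": 0.2,"xyz": [0,0,-60],"twist": 0},{"jaw": 0.2,"xyz": [-40,0,-110],"twist": 0},{"jaw": 0.2,"xyz": [-80,0,-140],"twist": 0}]'

```text
time: 26.95
ee_pos: [0.4877, -0.2202, 0.185]
tcp_rot: [-178.4, -0.6, -75.0]
wrist_force: [0.5, 1.1, 0.1]
opening: 0.0512
grasp_force: 0.0
```

Call:
apply_moves --motion '[{"jaw": 0.2,"xyz": [-30,0,-10],"twist": 0},{"jaw": 0.2,"xyz": [-30,0,-10],"twist": 0},{"jaw": 0.2,"xyz": [-30,0,-10],"twist": 0}]'

```text
time: 27.32
ee_pos: [0.4797, -0.1919, 0.1915]
tcp_rot: [-178.5, -0.5, -75.0]
wrist_force: [0.6, -0.2, 0.6]
opening: 0.0512
grasp_force: 0.0
```

```bash
python3 - <<'E'
from h import *
go(.512,-.297,.042,-75);print(sensors.get_obs()["wrist_force"])
ims=[]
for n in("scene","top"):
    im,d=camera(n);g,_=cloud(n,d,np.ones((480,640),bool));ims.append(im)
    for c,bands in(((.512,-.297),((.03,.038),(.038,.05))),((.555,.322),((.012,.022),(.03,.077),(.09,.12),(.125,.15)))):
        k=np.hypot(g[:,0]-c[0],g[:,1]-c[1])<.055
        for lo,hi in bands:
            j=k&(g[:,2]>lo)&(g[:,2]<hi)
            if j.any():print(n,lo,j.sum(),np.round(g[j].min(0),3),np.round(g[j].max(0),3))
im=np.hstack([cv2.resize(ims[0],(400,300)),cv2.resize(ims[0][130:250,120:280],(400,300))])
cv2.imwrite("pics/s8.png",im[:,:,::-1])
E
```

```text
t 27.32 p [ 0.4797 -0.1919  0.1915] rot [-178.48   -0.53  -74.97] op 0.0512 gf 0.0 q6 -127
shift mm [1.085e+02 1.000e-01 1.505e+02] twist 0.0005
[ 0.60894006 -0.24551401  0.58198686]
scene 0.03 39 [ 0.51  -0.305  0.03 ] [ 0.529 -0.281  0.037]
scene 0.038 133 [ 0.499 -0.309  0.038] [ 0.529 -0.282  0.047]
scene 0.012 218 [0.533 0.286 0.012] [0.594 0.366 0.022]
scene 0.03 658 [0.527 0.294 0.03 ] [0.587 0.354 0.077]
scene 0.09 194 [0.549 0.308 0.09 ] [0.572 0.339 0.119]
scene 0.125 104 [0.544 0.309 0.125] [0.572 0.338 0.143]
top 0.03 23 [ 0.505 -0.309  0.03 ] [ 0.528 -0.28   0.038]
top 0.038 215 [ 0.501 -0.309  0.038] [ 0.528 -0.281  0.044]
top 0.012 234 [0.52  0.285 0.012] [0.593 0.343 0.022]
top 0.03 749 [0.527 0.293 0.03 ] [0.586 0.347 0.077]
top 0.09 182 [0.54  0.307 0.09 ] [0.571 0.33  0.12 ]
top 0.125 121 [0.549 0.315 0.126] [0.563 0.33  0.142]
```

View pics/s8.png

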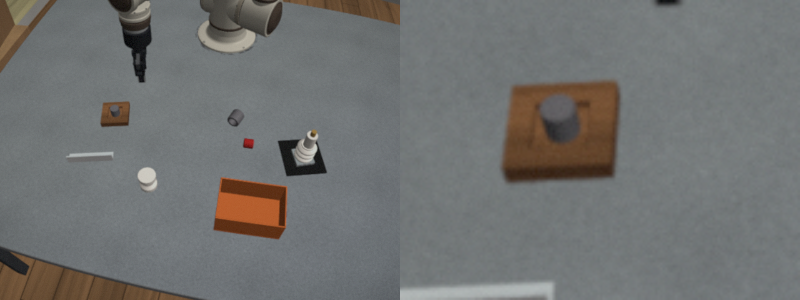

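The cap sits upright in the recess (right crop, 560,118), centred at about (0.514, -0.295) with its top at z≈0.042. The insulator stands on the pad (305,150 in the left view) and the bystanders look unmoved.

```bash
python3 -c "
from workcell import bot
print(bot.job_done())"
```

```text
the job is handed in; nothing more can be done
None
```

I handed the job in: the last images show the insulator standing on the pad, the cap open end down in the block's recess, and the gripper clear. The hand-in call returned no verdict. Robot time was about 27 s of the 61 s allowed.

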